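Warm the honey: jar on the warming plate, knob to the tab

ROBOT

A 6-joint arm with a two-finger parallel gripper is mounted at the origin on a cart in front of the work surface, level with it; the furniture and walls round the work are solid. World frame = base frame: x ahead of the robot, y to its left, z up, the work surface at z = 0. Lengths are in m, angles in rad, forces in N, time in s.
With the tool pointing down it reaches from about 0.35 to 0.975 m from the base axis. Payload 7.1 kg.
Tool frame: the origin (TCP) lies at the very end of the fingers, on their centre line; the grasp point (between the pads) lies 19 mm behind it (bot.tcp_to_grasp is the distance from the TCP to the grasp point, in m); z points along the fingers, y is the line along which they close (so a half turn about z gives the same grasp; the last joint's range is limited). The gripper opens to 88 mm and grips with 3 to 60 N. Pads are 20 mm wide; open, the fingers measure 115 mm over their backs; the gripper's body (75 mm by 178 mm) begins 61 mm behind the grasp point.
Start: joints at [1.251, 0.423, 1.63, -0, 1.089, -0.019], TCP at [0.185, 0.597, 0.223] pointing down, gripper open.
Joint ranges: [-3, 3], [-0.9, 2.11], [0.09, 2.58], [-1.31, 4.45], [0.11, 2.69], [-2.54, 2.54]. Speed limits (rad/s): [2.39, 2.39, 3.01, 3.14, 3.14, 3.14].

INTERFACE

Orientations are given as a unit quaternion [w, x, y, z].
In Python, from bench import bot gives the robot as it stands.
- The arm moves only by the tool servo_tool, never from a script. Its argument "moves" is a list of rows, each a list of 7 numbers: the shift along the tool's x, y, z in m, then the turn, a rotation vector about the tool's x, y, z in degrees, then the opening, from 0 (shut) to 1 (fully open). A call has 1 to 12 rows; each row shifts and turns the commanded pose from where the row before left it, along the tool's axes as they then stand; what a row does not reach is not made up. A row lasts 1/12 s, in which the tool goes at most 41.7 mm and 7.16 degrees, less where a joint would pass 70% of its speed; a pose out of reach is approached as far as the arm can. A call is refused whole if a number of a shift passes 0.0417 or a number of a turn 7.16, either way. A call with a gripper value outside its range is refused whole. The fingers move at their own pace and stop on an object; the grip force is fixed at half the most. Time passes only in rows, so rows that do not move let the fingers close. It gives the time, the measured TCP pose, the force, the opening and the grip force at its end, in the units of the state.
- bot.read_state(): the state, without advancing time (a new reading comes with each control period).
- bot.read_camera(name): name is "scene" or "top"; returns a dict with "img" (420x560x3 uint8, red, green, blue), "depth" (420x560 float32, m along the optical axis (not along the pixel's ray), 0 where there is no reading), "K" (3x3 intrinsics, pixels), "position" and "attitude" of the camera in the world. Camera axes: x right, y down, z forward; pixel columns grow to the right and rows downward; lengths in m; the calibration is good to about 2 mm. A picture is of the moment at which its call begins.
- bot.close_job(): hands the job in; it is judged then, once.
The state is a dict: "time": time; "joint_positions": joint angles; "dq": joint speeds; "joint_torque": joint torques, N m; "eef_pos": TCP position; "ee_rot": TCP orientation; "ft_force": force on the tool from outside, world axes, zero at the start; "wrist_torque": the same for the moment, N m; "opening": finger opening in m; "gripper_force": force on a finger pad.
Only numpy, scipy, OpenCV 4.12 (cv2) and the standard library are available. Lean on these libraries where they do the work, as an engineer would, in place of code of your own. Each camera call takes 0.05 s, during which the arm holds its last target. There are 200 camera calls.

TASK

Warm the set honey: stand the honey jar upright in the middle of the round plate of the warming appliance and let go of it, while the knob is still at its off end. Only then turn the knob clockwise until its pointer points straight at the middle of the sliding tab on its scale, within the width of the tab. Leave the tab and all the other things where they are.

Things in the scene. Friction and masses are not known exactly. Their poses are not given: they have to be found in the camera images.
- honey: the honey jar: squat glass jar with a wide red screw lid and an amber filling, about 60 mm across (58x62 mm) and 86 mm high, 0.2 to 0.6 kg; loose, stands on the worktop left or right of the appliance. Origin at the centre of its underside, z up. Hold it from above by its sides
- warmer: the warming appliance, fixed to the worktop: low grey housing 175 mm deep (its x, away from the robot) by 330 mm wide (its y, to the robot's left), top 46 mm above the worktop. The round dark plate is at its left (+y) end, the knob at its right (-y) end, their centres 165 mm apart. Origin at the centre of its underside; its front faces -x; it may be turned up to 0.25 rad
- plate_top (a point): centre of the plate's flat upper face, 52 mm above the worktop; the plate is 130 mm across. A wall shelf with plates hangs over the back right of the worktop (beyond x = 0.6), so swing the arm across close to the base
- knob_grip (a point): a point on the knob's upright axis, at the top of its grip bar, 83.5 mm above the worktop. The knob is a black skirt 54 mm across whose upper face is 10.5 mm above the housing, with an upright grip bar on it 50 mm long, 13 mm wide and 27 mm high above the skirt, to be pinched across its 13 mm. Site axes: x along the bar towards the pointer, z up
- knob_tip (a point): the tip of the knob's pointer (a narrow nose with a white line that goes on along the grip bar's top), 40 mm from the knob's axis. x points outward along the pointer
- knob (a joint): the knob's angle in rad: 0 at the off end (pointer at the long thick tick of the scale, towards the robot and left: 135 degrees anticlockwise from the appliance's +x), grows clockwise seen from above up to 4.71. It turns freely against light friction (0.04 N m) and stays where it is left. Starts at 0 to 0.25
- tab_tip (a point): the middle of the inner end of the sliding tab, 42 mm from the knob's axis; the tab is a flat black piece 9 mm wide and 24 mm long, 4 mm high (8 mm at its outer end), lying radially on the white scale disc. x points outward. The right setting has the pointer's tip just in front of this point
- tab (a joint): the tab's angle, counted exactly as the knob's: the knob points at the middle of the tab when both joints have the same value. The tab is stiff; it starts at 1.3 to 2.6
- tin_tomato: squat tin, 75 mm across, 58 mm high, metal; stands on the worktop where the honey jar might also have stood. Bystander; origin at its underside
- lemon: lemon, 71x53x51 mm. Bystander; origin at its underside
- garlic: garlic bulb, 56 mm. Bystander; origin at its underside
- spice_1: slim spice jar with a dark lid, 41 mm across, 105 mm high. Bystander; origin at its underside
- salt_shaker: salt shaker, 38 mm across, 78 mm high. Bystander; origin at its underside
- pepper_mill: wooden pepper mill, 58 mm across, 170 mm high. Bystander; origin at its underside
- mug_a: mug with a handle, 86x116x94 mm. Bystander; origin at its underside
Things that resemble listed ones, but are neither listed nor needed, are in the scene too. Leave any green look-alike of the honey alone.

How it is judged:
By the outcome, as a careful person would: the job done as asked, in the order asked, and still so for the second after the job is handed in, with the robot touching nothing.
It also fails if it takes over 70 s, if anything falls off the work surface, if the arm or the gripper's body presses on something with over 40 N, if the wrist force passes 120 N, or if a joint passes its speed limit or range.

## Working session

There is one attempt and no reset: what is moved stays moved. The work goes in short steps, Python scripts to look and compute and a tool call to move; the robot and the scene stay as the last step left them, time stands still between calls to the robot, and variables do not carry over. Pictures are saved under pics/ and viewed, at most 10 in all, crops included, and the job is handed in when it is done.

Besides the shell and the picture viewer there is one more tool, called after ">>>" by a JSON object that holds its "api" and its "payload", one argument or row to a line. servo_tool: Moves the arm, as the interface text tells. Its arguments: {"type":"object","properties":{"moves":{"type":"array","items":{"type":"array","items":{"type":"number"}}}},"required":["moves"]}

```bash
mkdir -p pics; ls; cat > h.py <<'E'
import numpy as np, cv2
from scipy.spatial.transform import Rotation as R
from bench import bot
def cam(n):
    c=bot.read_camera(n); a=np.array(c["attitude"])
    c["R"]=a if a.shape==(3,3) else R.from_quat(np.r_[a[1:],a[0]]).as_matrix()
    return c
def cloud(c):
    v,u=np.mgrid[0:420,0:560]; K=c["K"]; d=c["depth"]
    p=np.stack([(u-K[0,2])/K[0,0]*d,(v-K[1,2])/K[1,1]*d,d],-1)
    return p@c["R"].T+np.array(c["position"])
def save(n,img): cv2.imwrite(f"pics/{n}.png",img[...,::-1])
E
python3 - <<'E'
from h import *
s=bot.read_state(); print(s)
for n in("top","scene"):
    c=cam(n); np.savez(n+".npz",img=c["img"],depth=c["depth"],P=cloud(c),K=c["K"],R=c["R"],p=c["position"]); save(n,c["img"]); print(n,c["position"],c["R"].round(3).tolist(),c["K"][0])
E
```

```text
pics
{'time': 0.0, 'joint_positions': array([ 1.25100943e+00,  4.23814523e-01,  1.63068249e+00, -1.11119706e-05,
        1.08857818e+00, -1.90265882e-02]), 'dq': array([-6.85266953e-04, -1.71247619e-03, -1.11157158e-03, -2.02605871e-04,
       -4.39531500e-05,  6.91463770e-04]), 'joint_torque': array([-2.14808904e-03, -5.44623542e+01, -2.73673546e+01,  6.42687175e-02,
        2.26983998e-02, -1.20529776e-04]), 'eef_pos': array([0.18497659, 0.59642809, 0.22192107]), 'ee_rot': array([-1.20126197e-04,  1.49811414e-01,  9.88714312e-01, -7.31487832e-04]), 'ft_force': array([0.4031494 , 0.06621233, 0.33975368]), 'wrist_torque': array([-0.01813178, -0.00120498, -0.02355536]), 'gripper_force': 0.0, 'opening': 0.08763634480400853}
top [ 0.43401404 -0.05444245  1.49325859] [[-0.028, -0.996, 0.089], [-0.999, 0.03, 0.025], [-0.027, -0.088, -0.996]] [475.74118906   0.         267.66064725]
scene [-0.11129306 -1.28522186  1.09978364] [[0.881, -0.286, 0.376], [-0.472, -0.505, 0.723], [-0.017, -0.815, -0.58]] [495.1703101    0.         278.41247759]
```

View pics/top.png

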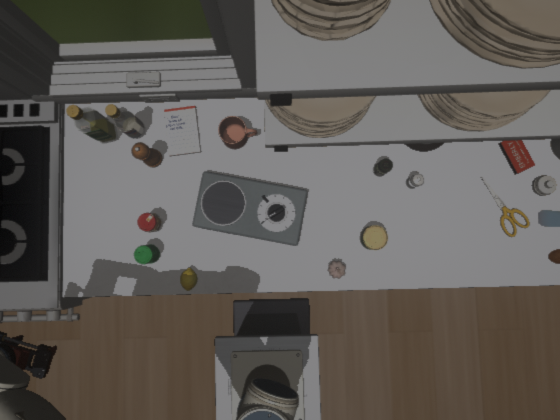

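View pics/scene.png

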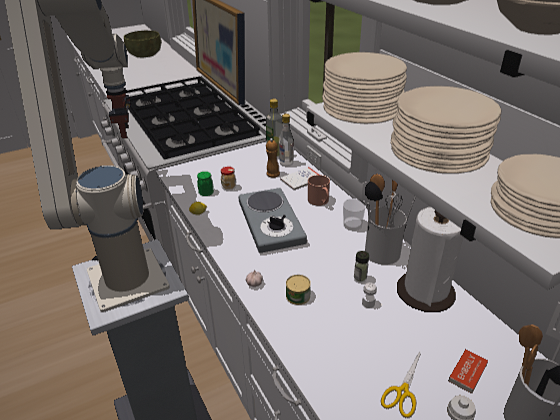

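Top view: the candidates are the red-lidded jar at (149,222) and the green look-alike at (147,254). The red one, with its amber body, fits the honey. The plate is at (224,203), the knob at (277,212), and the tin at (374,237) on the right. Next I'll measure these and view an enlarged crop.

```bash
python3 - <<'E'
from h import *
t=np.load("top.npz"); s=np.load("scene.npz")
a=cv2.resize(t["img"][180:270,120:210],(400,400),interpolation=cv2.INTER_CUBIC)
b=cv2.resize(t["img"][187:237,252:302],(400,400),interpolation=cv2.INTER_CUBIC)
c=cv2.resize(s["img"][150:210,180:260],(400,200*3//2),interpolation=cv2.INTER_CUBIC)
d=cv2.resize(s["img"][195:245,250:310],(400,300),interpolation=cv2.INTER_CUBIC)
o=np.zeros((600,800,3),np.uint8); o[:300,:400]=a[:300] if 0 else cv2.resize(a,(400,300)); o[:300,400:]=cv2.resize(b,(400,300)); o[300:,:400]=c; o[300:,400:]=d
o=np.clip(o.astype(float)*1.3,0,255).astype(np.uint8); save("crop",o)
P=t["P"]; hs=cv2.cvtColor(t["img"],cv2.COLOR_RGB2HSV); H,S,V=[hs[...,i].astype(int) for i in range(3)]
def rep(n,m):
    q=P[m]; print(n,m.sum(),"min",q.min(0).round(3),"max",q.max(0).round(3),"med",np.median(q,0).round(4))
box=np.zeros((420,560),bool); box[205:240,132:166]=1
rep("red",box&((H<8)|(H>172))&(S>120)&(P[...,2]>.07))
rep("jar>.03",box&(P[...,2]>.03)); rep("jartop",box&(P[...,2]>.078))
box[:]=0; box[240:270,130:164]=1; rep("green",box&(P[...,2]>.05))
box[:]=0; box[165:250,185:315]=1
m=box&(P[...,2]>.038)&(P[...,2]<.07)
q=P[m][:,:2].astype(np.float32); r=cv2.minAreaRect(q); print("housing",r)
# plate vs housing heights; knob top
for z0,z1 in((.049,.056),(.053,.06),(.07,.1)):
    rep((z0,z1),box&(P[...,2]>z0)&(P[...,2]<z1))
for y in range(110,175,0+65): pass
print(P[203,224],P[230,250],P[212,277])
E
```

```text
red 193 min [ 0.434 -0.054  0.078] max [0.53  0.369 1.493] med [0.5035 0.3462 0.0866]
jar>.03 369 min [ 0.434 -0.054  0.031] max [0.536 0.372 1.493] med [0.5061 0.3378 0.0854]
jartop 287 min [ 0.434 -0.054  0.078] max [0.533 0.372 1.493] med [0.5063 0.3429 0.0865]
green 344 min [ 0.384 -0.054  0.05 ] max [0.438 0.382 1.493] med [0.4115 0.3501 0.0857]
housing ((0.5429145693778992, 0.03861241042613983), (0.32982608675956726, 0.174799382686615), 77.66825103759766)
(0.049, 0.056) 2034 min [ 0.432 -0.132  0.049] max [0.653 0.208 0.056] med [0.5488 0.0888 0.0515]
(0.053, 0.06) 777 min [ 0.449 -0.124  0.053] max [0.649 0.198 0.06 ] med [0.5481 0.1028 0.0548]
(0.07, 0.1) 76 min [ 0.51  -0.064  0.071] max [ 0.539 -0.019  0.088] med [ 0.525  -0.0428  0.083 ]
[0.55926326 0.11543319 0.04770475] [0.47470346 0.03809235 0.04400556] [ 0.52437003 -0.04596934  0.08777559]
```

View pics/crop.png

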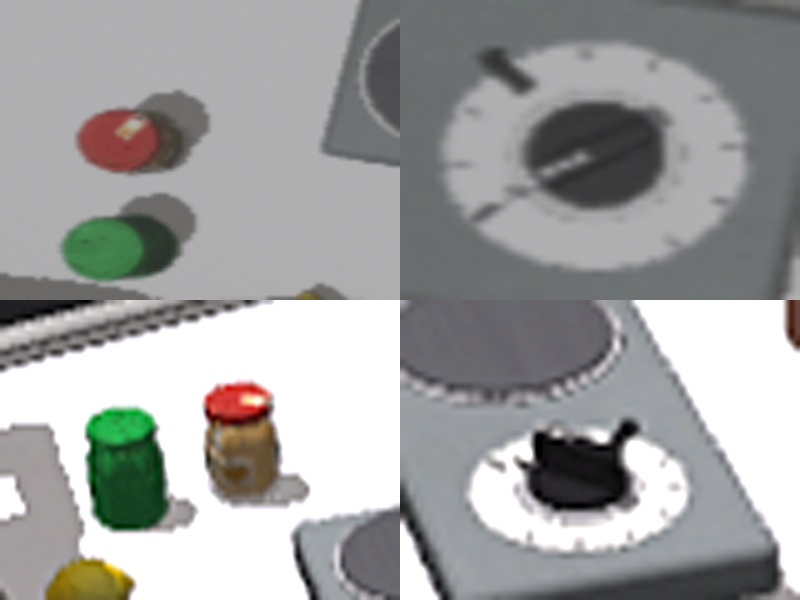

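The crop confirms it: the red-lidded jar with the amber body is the honey, and the green one stays alone. The pointer is at lower left near the thick tick, the tab at upper left. The housing fit gives 330x175 mm, which matches. Now the refined values.

```bash
cat >> h.py <<'E'
def plane(t,u,v,z):
    K=t["K"]; r=np.stack([(u-K[0,2])/K[0,0],(v-K[1,2])/K[1,1],np.ones_like(u,float)],-1)@t["R"].T
    p=np.array(t["p"]) if "p" in t else np.array(t["position"]); return p+r*((z-p[2])/r[...,2])[...,None]
def fr():
    s=bot.read_state(); q=s["ee_rot"]; return s,np.array(s["eef_pos"]),R.from_quat(np.r_[q[1:],q[0]]).as_matrix()
E
python3 - <<'E'
from h import *
t=dict(np.load("top.npz")); P=t["P"]; ok=t["depth"]>0
for n,(r0,r1,c0,c1),z in(("red",(205,240,132,166),.078),("green",(240,270,130,164),.07),("mill",(135,172,128,166),.12),("lemon",(260,295,175,205),.03)):
    m=np.zeros_like(ok); m[r0:r1,c0:c1]=1; m&=ok&(P[...,2]>z)&(P[...,2]<.3)
    q=P[m]; print(n,cv2.minAreaRect(q[:,:2].astype(np.float32)),q[:,2].max(),np.median(q[:,2]))
yaw=np.radians(77.67-90); C=np.array([.5429,.0386]); ya=np.array([-np.sin(yaw),np.cos(yaw)])
k=C-.0825*ya; pl=C+.0825*ya; print("knob",k,"plate",pl)
g=cv2.cvtColor(t["img"],cv2.COLOR_RGB2GRAY).astype(np.float32); v,u=np.mgrid[0:420,0:560]
# polar dark profile: sample gray at given height and radius around knob
def samp(z,rs,a):
    out=[]
    for r in rs:
        X=np.stack([k[0]+r*np.cos(a),k[1]+r*np.sin(a),np.full_like(a,z)],-1)
        c=(X-t["p"])@t["R"]; uu=(c[:,0]/c[:,2]*t["K"][0,0]+t["K"][0,2]).astype(np.float32); vv=(c[:,1]/c[:,2]*t["K"][1,1]+t["K"][1,2]).astype(np.float32)
        out.append(cv2.remap(g,uu[:,None],vv[:,None],cv2.INTER_LINEAR)[:,0])
    return np.mean(out,0)
J=np.arange(-.5,4.8,.05); a=yaw+np.radians(135)-J
print("tab"); p=samp(.052,np.arange(.046,.06,.002),a); print([(round(j,2),int(x)) for j,x in zip(J,p)])
print("bar white line"); p=samp(.0835,np.arange(.008,.024,.002),a); print([(round(j,2),int(x)) for j,x in zip(J,p) if j<.8])
p=samp(.06,np.arange(.030,.038,.002),a);print([(round(j,2),int(x)) for j,x in zip(J,p) if j<.8])
# plate check: dark disc
m=np.zeros_like(ok); m[175:232,195:250]=1; X=plane(t,u,v,.052)
m&=(g<75)&(np.hypot(X[...,0]-pl[0],X[...,1]-pl[1])<.075)
print("plate c",X[m].mean(0),m.sum())
s,p,Rm=fr(); print(p,Rm.round(3).tolist())
E
```

```text
red ((0.5070632696151733, 0.3448430001735687), (0.054341092705726624, 0.05471491068601608), 6.952250957489014) 0.09523158790030672 0.08642551195247616
green ((0.4114946722984314, 0.35471636056900024), (0.0532648079097271, 0.05412144213914871), 69.47798919677734) 0.09504696099754129 0.08627471941462295
mill ((0.7113996148109436, 0.34671032428741455), (0.04859863594174385, 0.04847640544176102), 29.341602325439453) 0.1728584478499562 0.1525639690727909
lemon ((0.33089905977249146, 0.23154836893081665), (0.052141040563583374, 0.054709143936634064), 43.109989166259766) 0.05810090802508494 0.0436639143197497
knob [ 0.52528279 -0.04199705] plate [0.56051721 0.11919705]
tab
[(np.float64(-0.5), 126), (np.float64(-0.45), 126), (np.float64(-0.4), 127), (np.float64(-0.35), 126), (np.float64(-0.3), 126), (np.float64(-0.25), 127), (np.float64(-0.2), 128), (np.float64(-0.15), 127), (np.float64(-0.1), 119), (np.float64(-0.05), 97), (np.float64(-0.0), 87), (np.float64(0.05), 107), (np.float64(0.1), 121), (np.float64(0.15), 125), (np.float64(0.2), 128), (np.float64(0.25), 127), (np.float64(0.3), 128),
[... 2962 characters left out ...]
25), (np.float64(-0.25), 125), (np.float64(-0.2), 125), (np.float64(-0.15), 123), (np.float64(-0.1), 115), (np.float64(-0.05), 103), (np.float64(-0.0), 98), (np.float64(0.05), 102), (np.float64(0.1), 109), (np.float64(0.15), 120), (np.float64(0.2), 126), (np.float64(0.25), 127), (np.float64(0.3), 128), (np.float64(0.35), 129), (np.float64(0.4), 129), (np.float64(0.45), 128), (np.float64(0.5), 127), (np.float64(0.55), 125), (np.float64(0.6), 125), (np.float64(0.65), 126), (np.float64(0.7), 127), (np.float64(0.75), 128), (np.float64(0.8), 128)]
plate c [0.56082043 0.11776756 0.052     ] 1358
[0.18501958 0.59647188 0.22200036] [[-0.955, 0.296, -0.0], [0.296, 0.955, -0.001], [0.0, -0.001, -1.0]]
```

>>> {"api": "servo_tool", "payload": {
  "moves": [
    [-0.032,-0.0121,0,0,0,0,1],
    [-0.032,-0.0121,0,0,0,0,1],
    [-0.032,-0.0121,0,0,0,0,1],
    [-0.032,-0.0121,0,0,0,0,1],
    [-0.032,-0.0121,0,0,0,0,1],
    [-0.032,-0.0121,0,0,0,0,1],
    [-0.032,-0.0121,0,0,0,0,1],
    [-0.032,-0.0121,0,0,0,0,1],
    [-0.032,-0.0121,0,0,0,0,1],
    [-0.032,-0.0121,0,0,0,0,1],
    [-0.032,-0.0121,0,0,0,0,1],
    [-0.03,-0.0121,0,0,0,0,1]
  ]
}}

```text
time: 1.1
eef_pos: [0.5081, 0.3436, 0.2223]
ee_rot: [-0.0, 0.15, 0.989, -0.0]
ft_force: [-0.1, 0.6, -0.1]
opening: 0.0878
gripper_force: 0.0
```

>>> {"api": "servo_tool", "payload": {
  "moves": [
    [0,0,0.02,0,0,0,1],
    [0,0,0.02,0,0,0,1],
    [0,0,0.02,0,0,0,1],
    [0,0,0.02,0,0,0,1],
    [0,0,0,0,0,0,1],
    [0,0,0,0,0,0,1]
  ]
}}

```text
time: 1.6
eef_pos: [0.5062, 0.3445, 0.1417]
ee_rot: [-0.001, 0.15, 0.989, -0.001]
ft_force: [0.6, 0.2, 0.1]
opening: 0.088
gripper_force: 0.0
```

```bash
cat > d.py <<'E'
from h import *; import sys
s,p,Rm=fr(); T=np.array([float(x) for x in sys.argv[1:4]])
print("time",s["time"],"p",p.round(4),"tool delta",((T-p)@Rm).round(4),"R",Rm.round(3).tolist(),"F",s["ft_force"].round(1),"op",s["opening"],"q",s["joint_positions"].round(2))
E
python3 d.py .507 .345 .026
```

```text
time 1.6 p [0.5062 0.3445 0.1417] tool delta [-0.0008  0.0009  0.1157] R [[-0.955, 0.296, -0.002], [0.296, 0.955, -0.002], [0.002, -0.002, -1.0]] F [0.6 0.2 0.1] op 0.08802295940746409 q [ 0.58  0.51  1.71 -0.    0.93 -0.69]
```

>>> {"api": "servo_tool", "payload": {
  "moves": [
    [0,0,0.02,0,0,0,1],
    [0,0,0.02,0,0,0,1],
    [0,0,0.02,0,0,0,1],
    [0,0,0.02,0,0,0,1],
    [0,0,0.02,0,0,0,1],
    [0,0,0.015,0,0,0,1],
    [0,0,0,0,0,0,1],
    [0,0,0,0,0,0,1]
  ]
}}

```text
time: 2.27
eef_pos: [0.5073, 0.3454, 0.0284]
ee_rot: [0.0, 0.15, 0.989, 0.0]
ft_force: [-0.7, 0.3, -0.3]
opening: 0.088
gripper_force: 0.0
```

>>> {"api": "servo_tool", "payload": {
  "moves": [
    [0,0,0,0,0,0,0.4],
    [0,0,0,0,0,0,0.4],
    [0,0,0,0,0,0,0.4],
    [0,0,0,0,0,0,0.4],
    [0,0,0,0,0,0,0.4],
    [0,0,0,0,0,0,0.4],
    [0,0,0,0,0,0,0.4],
    [0,0,0,0,0,0,0.4],
    [0,0,0,0,0,0,0.4]
  ]
}}

```text
time: 3.02
eef_pos: [0.5073, 0.3452, 0.0283]
ee_rot: [0.0, 0.15, 0.989, 0.0]
ft_force: [-0.1, -0.6, 5.9]
opening: 0.0562
gripper_force: 29.8
```

>>> {"api": "servo_tool", "payload": {
  "moves": [
    [0,0,-0.01,0,0,0,0.4],
    [0,0,-0.015,0,0,0,0.4],
    [0,0,-0.02,0,0,0,0.4],
    [0,0,-0.02,0,0,0,0.4],
    [0,0,-0.02,0,0,0,0.4],
    [0,0,-0.02,0,0,0,0.4],
    [0,0,-0.015,0,0,0,0.4],
    [0,0,0,0,0,0,0.4],
    [0,0,0,0,0,0,0.4]
  ]
}}

```text
time: 3.77
eef_pos: [0.507, 0.3451, 0.1482]
ee_rot: [0.0, 0.15, 0.989, 0.0]
ft_force: [-0.5, 0.1, -3.7]
opening: 0.0564
gripper_force: 29.8
```

```bash
python3 d.py .5607 .1185 .0813
```

```text
time 3.7667 p [0.507  0.3451 0.1482] tool delta [-0.1183 -0.2006  0.0668] R [[-0.955, 0.296, 0.001], [0.296, 0.955, 0.001], [-0.001, 0.001, -1.0]] F [-0.5  0.1 -3.7] op 0.056406388604991226 q [ 0.58  0.5   1.71 -0.    0.94 -0.69]
```

>>> {"api": "servo_tool", "payload": {
  "moves": [
    [-0.005,-0.01,0,0,0,0,0.4],
    [-0.012,-0.02,0,0,0,0,0.4],
    [-0.012,-0.02,0,0,0,0,0.4],
    [-0.012,-0.02,0,0,0,0,0.4],
    [-0.012,-0.02,0,0,0,0,0.4],
    [-0.012,-0.02,0,0,0,0,0.4],
    [-0.012,-0.02,0,0,0,0,0.4],
    [-0.012,-0.02,0,0,0,0,0.4],
    [-0.012,-0.02,0,0,0,0,0.4],
    [-0.012,-0.02,0,0,0,0,0.4],
    [-0.005,-0.01,0,0,0,0,0.4],
    [0,0,0,0,0,0,0.4]
  ]
}}

```text
time: 4.77
eef_pos: [0.5597, 0.1163, 0.1463]
ee_rot: [-0.001, 0.151, 0.988, -0.001]
ft_force: [-0.1, 0.7, -2.4]
opening: 0.0561
gripper_force: 29.8
```

>>> {"api": "servo_tool", "payload": {
  "moves": [
    [0,0,0.015,0,0,0,0.4],
    [0,0,0.015,0,0,0,0.4],
    [0,0,0.015,0,0,0,0.4],
    [0,0,0.009,0,0,0,0.4],
    [0,0,0,0,0,0,0.4],
    [0,0,0,0,0,0,0.4]
  ]
}}

```text
time: 5.27
eef_pos: [0.5598, 0.1194, 0.093]
ee_rot: [-0.001, 0.15, 0.989, -0.0]
ft_force: [1.1, 0.6, -2.3]
opening: 0.0559
gripper_force: 29.8
```

```bash
python3 d.py .5607 .1185 .0803; python3 - <<'E'
from h import *
c=cam("scene"); i=c["img"]; t=cam("top")["img"]
o=np.vstack([cv2.resize(i[140:260,180:340],(800,600))[:300*2:2],cv2.resize(t[160:260,120:320],(800,300))]); save("place",o)
E
```

```text
time 5.2667 p [0.5598 0.1194 0.093 ] tool delta [-0.0012 -0.0006  0.0127] R [[-0.955, 0.296, -0.002], [0.296, 0.955, -0.0], [0.002, -0.001, -1.0]] F [ 1.1  0.6 -2.3] op 0.05589665824546625 q [ 0.19  0.53  1.83  0.    0.79 -1.08]
```

View pics/place.png

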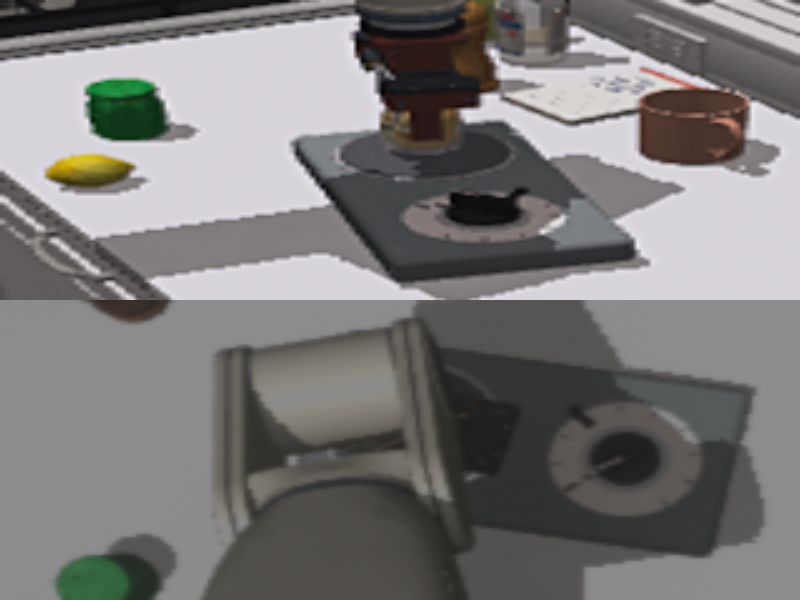

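The jar is held over the middle of the plate (scene crop near (425,130)), about 12 mm above it. I'll lower it gently.

>>> {"api": "servo_tool", "payload": {
  "moves": [
    [-0.001,0,0.005,0,0,0,0.4],
    [0,0,0.004,0,0,0,0.4],
    [0,0,0.0015,0,0,0,0.4],
    [0,0,0,0,0,0,0.4],
    [0,0,0,0,0,0,0.4],
    [0,0,0,0,0,0,0.4]
  ]
}}

```text
time: 5.87
eef_pos: [0.5615, 0.1188, 0.0833]
ee_rot: [0.0, 0.15, 0.989, 0.0]
ft_force: [-0.1, 0.1, -3.6]
opening: 0.0561
gripper_force: 29.8
```

>>> {"api": "servo_tool", "payload": {
  "moves": [
    [0,0,0.001,0,0,0,0.4],
    [0,0,0,0,0,0,0.4],
    [0,0,0,0,0,0,0.4]
  ]
}}

```text
time: 6.12
eef_pos: [0.5614, 0.1188, 0.0822]
ee_rot: [0.0, 0.15, 0.989, -0.0]
ft_force: [-0.1, -0.3, -3.5]
opening: 0.0564
gripper_force: 29.8
```

>>> {"api": "servo_tool", "payload": {
  "moves": [
    [0,0,0.001,0,0,0,0.4],
    [0,0,0,0,0,0,0.4],
    [0,0,0,0,0,0,0.4]
  ]
}}

```text
time: 6.37
eef_pos: [0.5613, 0.1188, 0.0811]
ee_rot: [-0.0, 0.15, 0.989, -0.0]
ft_force: [0.3, -0.2, -3.3]
opening: 0.0559
gripper_force: 29.8
```

>>> {"api": "servo_tool", "payload": {
  "moves": [
    [0,0,0.001,0,0,0,0.4],
    [0,0,0,0,0,0,0.4],
    [0,0,0,0,0,0,0.4]
  ]
}}

```text
time: 6.62
eef_pos: [0.5615, 0.1188, 0.0803]
ee_rot: [0.0, 0.15, 0.989, 0.0]
ft_force: [-0.6, -0.7, -0.3]
opening: 0.0558
gripper_force: 29.8
```

The weight is off the wrist, so the jar is standing on the plate. I'll open and rise.

>>> {"api": "servo_tool", "payload": {
  "moves": [
    [0,0,0,0,0,0,1],
    [0,0,0,0,0,0,1],
    [0,0,0,0,0,0,1],
    [0,0,0,0,0,0,1],
    [0,0,0,0,0,0,1],
    [0,0,0,0,0,0,1],
    [0,0,0,0,0,0,1],
    [0,0,-0.01,0,0,0,1],
    [0,0,-0.02,0,0,0,1],
    [0,0,-0.02,0,0,0,1],
    [0,0,-0.02,0,0,0,1],
    [0,0,-0.02,0,0,0,1]
  ]
}}

```text
time: 7.62
eef_pos: [0.5613, 0.1188, 0.1718]
ee_rot: [0.0, 0.15, 0.989, 0.0]
ft_force: [-0.4, 0.2, 0.3]
opening: 0.0878
gripper_force: 0.0
```

>>> {"api": "servo_tool", "payload": {
  "moves": [
    [0,0,-0.02,0,0,0,1],
    [0,0,-0.02,0,0,0,1],
    [0,0,0,0,0,0,1],
    [0,0,0,0,0,0,1]
  ]
}}

```text
time: 7.95
eef_pos: [0.562, 0.1189, 0.2117]
ee_rot: [0.001, 0.15, 0.989, 0.0]
ft_force: [0.1, 0.2, -0.5]
opening: 0.0879
gripper_force: 0.0
```

```bash
python3 d.py .525 -.0422 .18; python3 - <<'E'
from h import *
yaw=-12.33; 
for kn in (0.04,1.51): print("bar dir deg",yaw+135-np.degrees(kn),"tool y would be",yaw+45-np.degrees(kn))
E
```

```text
time 7.95 p [0.562  0.1189 0.2117] tool delta [-0.0123 -0.1649  0.0315] R [[-0.955, 0.296, 0.003], [0.296, 0.955, 0.001], [-0.003, 0.001, -1.0]] F [ 0.1  0.2 -0.5] op 0.08787999137423519 q [ 0.19  0.36  1.75 -0.    1.02 -1.08]
bar dir deg 120.37816881947671 tool y would be 30.37816881947671
bar dir deg 36.1533729352457 tool y would be -53.8466270647543
```

>>> {"api": "servo_tool", "payload": {
  "moves": [
    [-0.001,-0.015,0,0,0,0,1],
    [-0.0015,-0.02,0,0,0,0,1],
    [-0.0015,-0.02,0,0,0,0,1],
    [-0.0015,-0.02,0,0,0,0,1],
    [-0.0015,-0.02,0,0,0,0,1],
    [-0.0015,-0.02,0,0,0,0,1],
    [-0.0015,-0.02,0,0,0,0,1],
    [-0.0015,-0.02,0,0,0,0,1],
    [-0.001,-0.01,0,0,0,0,1],
    [0,0,0,0,0,0,1]
  ]
}}

```text
time: 8.78
eef_pos: [0.523, -0.0444, 0.2091]
ee_rot: [-0.001, 0.151, 0.989, -0.0]
ft_force: [-0.5, 0.1, -0.1]
opening: 0.088
gripper_force: 0.0
```

>>> {"api": "servo_tool", "payload": {
  "moves": [
    [0,0,0,0,0,5,1],
    [0,0,0,0,0,5,1],
    [0,0,0,0,0,5,1],
    [0,0,0,0,0,5,1],
    [0,0,0,0,0,5,1],
    [0,0,0,0,0,5,1],
    [0,0,0,0,0,5,1],
    [0,0,0,0,0,5,1],
    [0,0,0,0,0,2.5,1],
    [0,0,0,0,0,0,1],
    [0,0,0,0,0,0,1]
  ]
}}

```text
time: 9.7
eef_pos: [0.5242, -0.0419, 0.2097]
ee_rot: [-0.0, 0.497, 0.868, -0.0]
ft_force: [0.4, 1.0, 0.8]
opening: 0.0877
gripper_force: 0.0
```

```bash
python3 d.py .525 -.0422 .062; python3 - <<'E'
from h import *
s,p,Rm=fr(); print("tool y deg",np.degrees(np.arctan2(Rm[1,1],Rm[0,1])))
c=cam("scene"); save("pre",np.clip(cv2.resize(c["img"][140:260,190:350],(800,600),interpolation=cv2.INTER_CUBIC)*1.0,0,255).astype(np.uint8))
P=cloud(c); hs=cv2.cvtColor(c["img"],cv2.COLOR_RGB2HSV)
m=((hs[...,0]<8)|(hs[...,0]>172))&(hs[...,1]>150)&(P[...,2]>.115)&(P[...,2]<.15)&(abs(P[...,0]-.56)<.05)&(abs(P[...,1]-.12)<.05)
print("lid",P[m].min(0),P[m].max(0),m.sum())
E
```

```text
time 9.7 p [ 0.5242 -0.0419  0.2097] tool delta [-0.0007  0.0006  0.1477] R [[-0.506, 0.863, -0.001], [0.863, 0.506, 0.0], [0.001, -0.001, -1.0]] F [0.4 1.  0.8] op 0.0876507071396079 q [-0.1   0.3   1.86  0.    0.99 -0.63]
tool y deg 30.383838732171554
lid [0.53245772 0.09259463 0.13076601] [0.57503077 0.14228988 0.14263403] 41
```

View pics/pre.png

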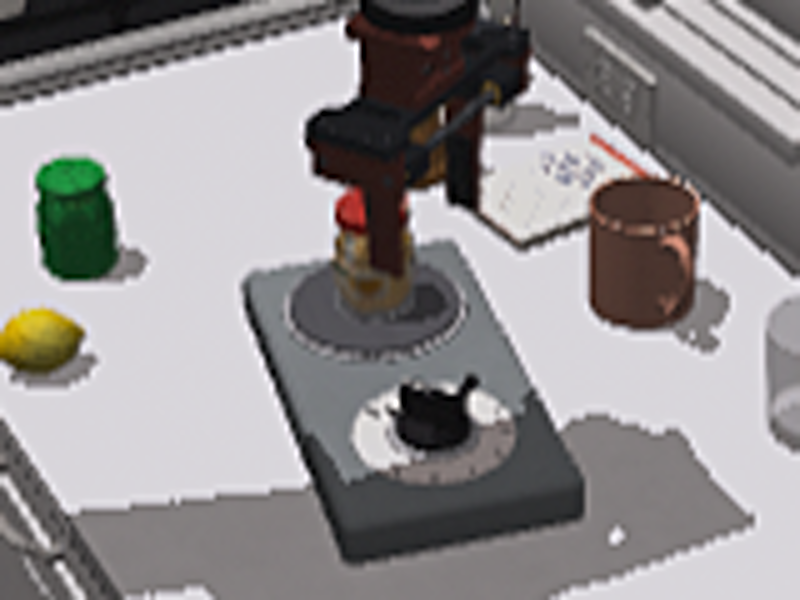

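The jar stands upright mid-plate at (375,265), and the gripper is open over the knob at (435,410). I'll descend to the knob.

>>> {"api": "servo_tool", "payload": {
  "moves": [
    [-0.0005,0,0.015,0,0,0,1],
    [0,0,0.02,0,0,0,1],
    [0,0,0.02,0,0,0,1],
    [0,0,0.02,0,0,0,1],
    [0,0,0.02,0,0,0,1],
    [0,0,0.02,0,0,0,1],
    [0,0,0.015,0,0,0,1],
    [0,0,0.01,0,0,0,1],
    [0,0,0.005,0,0,0,1],
    [0,0,0,0,0,0,1],
    [0,0,0,0,0,0,1]
  ]
}}

```text
time: 10.67
eef_pos: [0.525, -0.0429, 0.0655]
ee_rot: [0.0, 0.498, 0.867, 0.0]
ft_force: [-0.5, 0.3, 0.3]
opening: 0.0877
gripper_force: 0.0
```

>>> {"api": "servo_tool", "payload": {
  "moves": [
    [0,0,0,0,0,0,0.5],
    [0,0,0,0,0,0,0.5],
    [0,0,0,0,0,0,0.3],
    [0,0,0,0,0,0,0.3],
    [0,0,0,0,0,0,0],
    [0,0,0,0,0,0,0],
    [0,0,0,0,0,0,0],
    [0,0,0,0,0,0,0],
    [0,0,0,0,0,0,0],
    [0,0,0,0,0,0,0]
  ]
}}

```text
time: 11.5
eef_pos: [0.5247, -0.0429, 0.0651]
ee_rot: [-0.0, 0.498, 0.867, -0.0]
ft_force: [0.3, -0.7, 0.4]
opening: 0.0243
gripper_force: 0.0
```

```bash
python3 d.py .525 -.0422 .062;
```

```text
time 11.5 p [ 0.5247 -0.0429  0.0651] tool delta [0.0005 0.0007 0.0031] R [[-0.504, 0.864, -0.0], [0.864, 0.504, 0.0], [0.0, -0.0, -1.0]] F [ 0.3 -0.7  0.4] op 0.024296616194164098 q [-0.1   0.52  1.94 -0.    0.68 -0.63]
```

>>> {"api": "servo_tool", "payload": {
  "moves": [
    [0,0,0.002,0,0,0,0],
    [0,0,0,0,0,0,0],
    [0,0,0,0,0,0,0],
    [0,0,0,0,0,0,0],
    [0,0,0,0,0,0,0]
  ]
}}

```text
time: 11.92
eef_pos: [0.5261, -0.0423, 0.0631]
ee_rot: [0.001, 0.498, 0.867, 0.001]
ft_force: [4.6, 4.8, -4.6]
opening: 0.013
gripper_force: 30.0
```

>>> {"api": "servo_tool", "payload": {
  "moves": [
    [0,0,0,0,0,4,0],
    [0,0,0,0,0,5,0],
    [0,0,0,0,0,5,0],
    [0,0,0,0,0,5,0],
    [0,0,0,0,0,5,0],
    [0,0,0,0,0,5,0],
    [0,0,0,0,0,5,0],
    [0,0,0,0,0,5,0],
    [0,0,0,0,0,5,0],
    [0,0,0,0,0,0,0]
  ]
}}

```text
time: 12.75
eef_pos: [0.5265, -0.0423, 0.0631]
ee_rot: [0.001, 0.788, 0.616, 0.002]
ft_force: [5.7, 5.5, -5.8]
opening: 0.0128
gripper_force: 30.0
```

>>> {"api": "servo_tool", "payload": {
  "moves": [
    [0,0,0,0,0,5,0],
    [0,0,0,0,0,5,0],
    [0,0,0,0,0,5,0],
    [0,0,0,0,0,5,0],
    [0,0,0,0,0,5,0],
    [0,0,0,0,0,5,0],
    [0,0,0,0,0,5,0],
    [0,0,0,0,0,3,0],
    [0,0,0,0,0,2,0],
    [0,0,0,0,0,0,0],
    [0,0,0,0,0,0,0]
  ]
}}

```text
time: 13.67
eef_pos: [0.5268, -0.0424, 0.0631]
ee_rot: [0.0, 0.95, 0.311, 0.002]
ft_force: [7.6, 3.6, -6.6]
opening: 0.0127
gripper_force: 30.0
```

```bash
python3 d.py .525 -.0422 .062;python3 -c "
from h import *
s,p,Rm=fr(); print('tool y deg',np.degrees(np.arctan2(Rm[1,1],Rm[0,1])))"
```

```text
time 13.6667 p [ 0.5268 -0.0424  0.0631] tool delta [-0.0013 -0.0012  0.0011] R [[0.807, 0.591, 0.004], [0.591, -0.807, 0.001], [0.003, 0.002, -1.0]] F [ 7.6  3.6 -6.6] op 0.012712843255910747 q [-0.1   0.53  1.94  0.    0.67  0.83]
tool y deg -53.772577848657534
```

>>> {"api": "servo_tool", "payload": {
  "moves": [
    [0,0,0,0,0,0,0.3],
    [0,0,0,0,0,0,0.5],
    [0,0,0,0,0,0,0.7],
    [0,0,0,0,0,0,0.7],
    [0,0,0,0,0,0,0.7],
    [0,0,0,0,0,0,0.7],
    [0,0,-0.01,0,0,0,0.7],
    [0,0,-0.02,0,0,0,0.7],
    [0,0,-0.03,0,0,0,0.7],
    [0,0,-0.03,0,0,0,0.7],
    [0,0,-0.03,0,0,0,0.7],
    [0,0,-0.03,0,0,0,0.7]
  ]
}}

```text
time: 14.67
eef_pos: [0.5243, -0.0429, 0.2154]
ee_rot: [0.0, 0.95, 0.311, 0.0]
ft_force: [-1.3, -0.6, 0.1]
opening: 0.0613
gripper_force: 0.0
```

>>> {"api": "servo_tool", "payload": {
  "moves": [
    [-0.02,0,-0.02,0,0,0,0.7],
    [-0.025,0,-0.02,0,0,0,0.7],
    [-0.025,0,0,0,0,0,0.7],
    [-0.025,0,0,0,0,0,0.7],
    [-0.025,0,0,0,0,0,0.7],
    [0,0,0,0,0,0,0.7],
    [0,0,0,0,0,0,0.7]
  ]
}}

```text
time: 15.25
eef_pos: [0.4274, -0.1144, 0.254]
ee_rot: [0.0, 0.951, 0.31, 0.001]
ft_force: [-0.2, -0.5, 0.0]
opening: 0.0612
gripper_force: 0.0
```

```bash
python3 - <<'E'
from h import *
t=cam("top"); s=cam("scene")
np.savez("top2.npz",img=t["img"],depth=t["depth"],P=cloud(t),K=t["K"],R=t["R"],p=t["position"])
a=cv2.resize(t["img"][180:250,200:310],(800,509),interpolation=cv2.INTER_CUBIC)
a=cv2.resize(a,(480,300)); b=cv2.resize(s["img"][170:250,230:320],(320,300),interpolation=cv2.INTER_CUBIC)
save("fin",np.hstack([a,b])); print(bot.read_state()["eef_pos"])
E
```

```text
[ 0.42867611 -0.1138166   0.25379319]
```

View pics/fin.png

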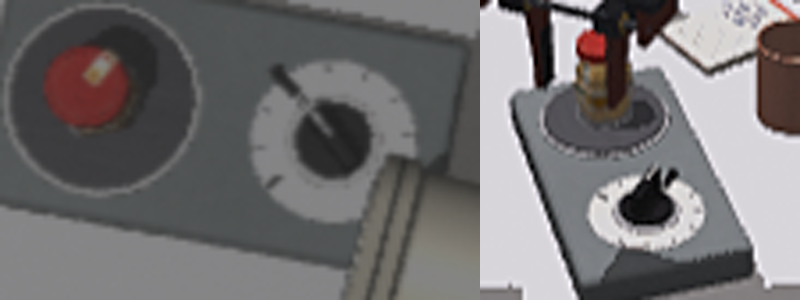

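The pointer's white line at (320,118) runs towards the tab at (287,80), and the jar stands on the plate. A numeric check of both angles and of the jar centre follows.

```bash
python3 - <<'E'
from h import *
t=dict(np.load("top2.npz")); k=np.array([.5255,-.0422]); yaw=np.radians(-12.33)
g=cv2.cvtColor(t["img"],cv2.COLOR_RGB2GRAY).astype(np.float32)
J=np.arange(1.0,2.0,.02); a=yaw+np.radians(135)-J
def cen(z,r,sign):
    X=np.stack([k[0]+r*np.cos(a),k[1]+r*np.sin(a),np.full_like(a,z)],-1); c=(X-t["p"])@t["R"]
    f=lambda i:(c[:,i]/c[:,2]*t["K"][i,i]+t["K"][i,2]).astype(np.float32)[:,None]
    v=sign*cv2.remap(g,f(0),f(1),cv2.INTER_LINEAR)[:,0]; w=np.clip(v-np.percentile(v,60),0,None); return round((w*J).sum()/w.sum(),3)
print("tab",[cen(.052,r,-1) for r in(.046,.05,.054,.058)],"barline",[cen(.0835,r,1) for r in(.012,.016,.02)],"nose edges",[cen(.06,r,-1) for r in(.032,.035,.038)])
P=t["P"]; m=np.zeros((420,560),bool); m[180:225,200:245]=1; m&=(t["depth"]>0)&(P[...,2]>.128)&(P[...,2]<.16)
print("jar",cv2.minAreaRect(P[m][:,:2].astype(np.float32)),np.median(P[m][:,2]))
E
```

```text
tab [np.float64(1.519), np.float64(1.485), np.float64(1.478), np.float64(1.493)] barline [np.float64(1.522), np.float64(1.527), np.float64(1.529)] nose edges [np.float64(1.559), np.float64(1.519), np.float64(1.538)]
jar ((0.5605789422988892, 0.11806372553110123), (0.05469832941889763, 0.05264188349246979), 88.76164245605469) 0.1380802686777287
```

The tab is at about 1.50 and the pointer at about 1.525 (tolerance about ±0.1). The jar is within 1 mm of the plate's centre, with its top at 138 mm. Handing in.

```bash
python3 -c "
from bench import bot; print(bot.close_job())"
```

```text
the job is handed in; nothing more can be done
None
```

I handed the job in: the honey jar stands upright in the middle of the plate, and after I let go of it I turned the knob to the tab (pointer 1.53 rad, tab about 1.50); I moved nothing else.

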